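# Nudge a sample capsule home in the three-point nest of a measuring stage

### The job

Set the gold sample capsule upright inside the yellow ring on the measuring stage and let go of it. Then gently nudge it along the stage, past the orange spring roller, until it is fully home in the nest, touching both steel pins with the roller holding it there, and back off. The pins are delicate, so never press the capsule against them with more than 20 N, and leave everything else where it is.

Things in the scene. Friction and masses are not known exactly. Their poses are not given: they have to be found in the camera images.
- gold_center (a point): centre (22 mm above its underside) of the gold sample capsule: an upright brass-coloured closed cylinder, 54 mm diameter, 44 mm tall, 0.3 to 0.65 kg, its z axis the cylinder's axis. It stands in one of three places in the white tray, beside two grey-lidded capsules of the same size that are to be left alone.
- stage: the measuring stage, a fixed grey plate 200 x 170 mm, 12 mm thick; origin at the centre of its underside on the table, z up. Its +x axis is the push direction, along the line y = 0 from the yellow ring into the nest. The nest (two steel pins, orange roller, slippery blue guide rail) stands on it; the rail, 20 mm high on the +y side, has its face 29 mm from the home centre line, up to a flared mouth 57 mm before home.
- ring (a point): centre of the yellow ring (68 mm outer, 58 mm inner diameter) painted on the plate's top surface, 12 mm above the table, at x = -55 mm, y = 0 of the stage; axes as the stage's. There is room for fingers on all sides of a capsule standing there.
- nest_middle (a point): stage point x = +30 mm, y = 0, on the plate: middle of the range of the nest, which is locked so that a home capsule's centre lies at y = 0 and anywhere from x = +20 to +40 mm (not measured: feel for it). Rigid steel pins with freely spinning sleeves (12 mm diameter, 24 mm high): centres 33 mm from the home centre, at 78 degrees to the +y and 40 degrees to the -y side of stage +x. Axes as the stage's.
- roller_middle (a point): on the plate, middle of the range of the orange upright roller (12 mm diameter, top 24 mm above the plate), 23 mm before and 19 mm to the -y side of the home centre. It is sprung along y; passing it takes 2 to 12 N of push, starting some 50 mm before home. Past it friction usually stops the capsule short; at the pins the push rises steeply, about 7 N per mm, and 13 to 15 N seats it.
- tray: fixed white tray, 170 x 350 mm with a rim 14 mm high and a floor 5 mm thick, origin under its centre; the three capsules stand on its floor in a row along its y axis, 108 mm apart.
- grey1_center (a point): centre of a capsule with a grey lid and white body, 54 mm diameter, 44 mm tall; leave alone
- grey2_center (a point): centre of the other capsule with a grey lid and white body, same size; leave alone
- jar_spot (a point): foot of an amber jar, 60 mm diameter, 85 mm tall; leave alone
- weight_spot (a point): foot of a brass balance weight, 40 mm diameter, 62 mm tall; leave alone

How it is judged (in metres and radians):
On the way:
1. the gold capsule stands upright on the stage inside the yellow ring (within 15 mm of its centre), let go (z of gold_center in the frame of stage between 0.031 and 0.037 m and angle between gold_center's own z axis and vertical below 0.08 rad and horizontal distance between gold_center and ring below 0.015 m and contact force between gold and the fingers below 0.05 N and linear speed of gold below 0.01 m/s), for 0.2 s.
At the end, for the whole second after the job is handed in: the gold capsule stands upright on the stage (within 0.08 rad), at rest and released, in contact with both steel pins (over 0.15 N each) and pressed by the orange roller (over 0.5 N) (z of gold_center in the frame of stage between 0.031 and 0.037 m and angle between gold_center's own z axis and vertical below 0.08 rad and contact force between gold and pin_a_c0 above 0.15 N and contact force between gold and pin_b_c0 above 0.15 N and contact force between gold and roller_c0 above 0.5 N and linear speed of gold below 0.005 m/s); the robot touches nothing.
It fails at once if the capsule is pressed against a pin with more than 20 N (contact force between gold and pin_a_c0 above 20 N or contact force between gold and pin_b_c0 above 20 N).
It fails at once if a grey-lidded capsule, the jar or the weight is displaced by more than 15 mm (distance of any of grey1_center, grey2_center, jar_spot, weight_spot from where it was at the start of the episode above 0.015 m).
It also fails if it takes over 72 s, if anything falls off the work surface, if the arm or the gripper's body presses on something with over 40 N, if the wrist force passes 120 N, or if a joint passes its speed limit or range.

### The arm

A 6-joint arm with a two-finger parallel gripper is mounted at the origin on the work surface. World frame = base frame: x ahead of the robot, y to its left, z up, the work surface at z = 0. Lengths are in mm, angles in rad, forces in N, time in s.
With the tool pointing down it reaches from about 275 to 775 mm from the base axis. Payload 14.6 kg.
Tool frame: the origin (TCP) lies on the centre line of the jaws, within the pads' length; the fingertips stand 22 mm ahead of it and the grasp point (between the pads) lies 3 mm ahead of it; z points along the fingers, y is the direction in which the jaws open and shut (so a half turn about z gives the same grasp; the last joint's range is limited). The gripper opens to 85 mm and grips with 20 to 120 N. Pads are 22 mm wide; open, the fingers measure 114 mm over their backs; the gripper's body (76 mm by 85 mm) begins 54 mm behind the grasp point. The pads swing forward as they close: fully open they stand 13 mm farther back than shut.
Start: joints at [1.089, 0.263, -0.048, 1.259, 0, 1.415], TCP at [168.537, 497.216, 253.278] pointing down, gripper open.
Joint ranges: [-2.65, 2.65], [-0.89, 1.7], [-1.18, 1.37], [-2.13, 2.11], [-1.35, 1.29], [-3.14, 3.14]. Speed limits (rad/s): [1.89, 1.89, 2.57, 2.79, 3.14, 3.14].

### API

Orientations are given as a rotation vector (axis times angle).
In Python, from bench import ctrl gives the robot as it stands.
- The arm moves only by the shell command python3 -m crank 'ROWS' [OPENING] [FORCE]. ROWS is JSON, a list of rows, each a list of 4 numbers: the shift along the world's x, y, z each as a share of 0.5 m, from -1 to 1, then the turn about the world's z as a share of 120 degrees, from -1 to 1. A call has 1 to 20 rows; each row is the pose to reach, as a shift and turn from the pose measured when the call began; what a row does not reach only later rows make up. A row lasts 1/8 s, in which the tool goes at most 62.5 mm and 10.7 degrees, less where a joint would pass 70% of its speed; a pose out of reach is approached as far as the arm can. A call with a number of a shift or a turn outside -1 to 1 is refused whole. A call with a gripper value outside its range is refused whole. OPENING is the closure, from 0 (fully open) to 1 (shut), set as the call begins (- or left out, the last holds). The fingers move at their own pace and stop on an object; FORCE is the grip in N (left out, the last holds). Time passes only in rows, so rows that repeat a pose let the fingers close. It gives the time, the measured TCP pose, the force and the opening at its end, in the units of the state.
- ctrl.read_state(): the state, without advancing time (a new reading comes with each control period).
- ctrl.capture(name): name is "side" or "top"; returns a dict with "color" (420x560x3 uint8, red, green, blue), "z_map" (420x560 float32, mm along the optical axis (not along the pixel's ray), 0 where there is no reading), "fov_y" (degrees; the focal length in pixels is half the picture's height over the tangent of half this angle, whatever the lens; pixels are square), "cx", "cy" (the principal point, pixels), "pose" (4x4, takes a point from camera to world coordinates). Camera axes: x right, y down, z forward; pixel columns grow to the right and rows downward; lengths in mm; the calibration is good to about 2 mm. A picture is of the moment at which its call begins.
- ctrl.finish_job(): hands the job in, once; it reports no verdict.
The state is a dict: "t": time; "joint_pos": joint angles; "joint_velocities": joint speeds; "tau": joint torques, N m; "tcp_pos": TCP position; "ee_rot": TCP orientation; "contact_force": force on the tool from outside, world axes, zero at the start; "wrist_torque": the same for the moment, N m; "opening": finger opening in mm.
Only numpy, scipy, OpenCV 4.12 (cv2) and the standard library are available. Lean on these libraries where they do the work, as an engineer would, in place of code of your own. Each camera call takes 0.05 s, during which the arm holds its last target.

## Working session

There is one attempt and no reset: what is moved stays moved. The work goes in short steps, Python scripts to look and compute and a shell command to move; the robot and the scene stay as the last step left them, time stands still between calls to the robot, and variables do not carry over. Pictures are saved under pics/ and viewed, and the job is handed in when it is done.

```bash
mkdir -p pics; ls
python3 - <<'E'
from bench import ctrl
import cv2
s=ctrl.read_state();print(s)
for n in("side","top"):
    c=ctrl.capture(n);cv2.imwrite(f"pics/{n}0.png",c["color"][...,::-1]);print(n,c["fov_y"],c["cx"],c["cy"],c["pose"].round(3).tolist() if hasattr(c["pose"],"round") else c["pose"])
E
```

```text
pics
{'t': 0.0, 'joint_pos': array([ 1.08874119e+00,  2.63525000e-01, -4.89324995e-02,  1.25943926e+00,
       -8.84443648e-06,  1.41551981e+00]), 'joint_velocities': array([-0.00022021,  0.00049804, -0.00103444, -0.00257353, -0.00042837,
        0.00021166]), 'tau': array([ 2.29391429e-03, -6.37624812e+01,  3.84571695e+01,  1.38987051e-02,
       -8.81438837e-05, -6.37055081e-06]), 'tcp_pos': array([168.39257061, 496.98092194, 252.8256554 ]), 'ee_rot': array([-5.10967056e-01, -3.09941946e+00,  1.64571317e-03]), 'contact_force': array([ 0.12125155, -0.30588356,  0.03471537]), 'wrist_torque': array([ 0.033586  , -0.02339485,  0.04271388]), 'opening': 85.45722921546614}
side 46.657698287008955 289.50633401383675 205.56214781649516 [[0.976, -0.13, 0.176, 385.522], [-0.218, -0.61, 0.762, -840.802], [0.009, -0.782, -0.623, 755.779], [0.0, 0.0, 0.0, 1.0]]
top 54.510609424725125 274.5191581325532 213.05245031530183 [[-0.018, -0.986, 0.168, 410.739], [-1.0, 0.021, 0.012, 13.316], [-0.016, -0.168, -0.986, 960.177], [0.0, 0.0, 0.0, 1.0]]
```

View pics/side0.png

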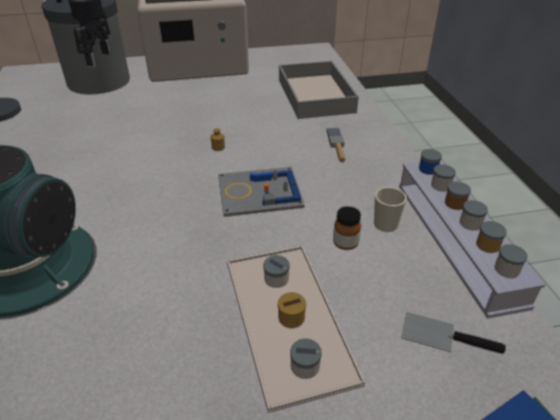

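View pics/top0.png

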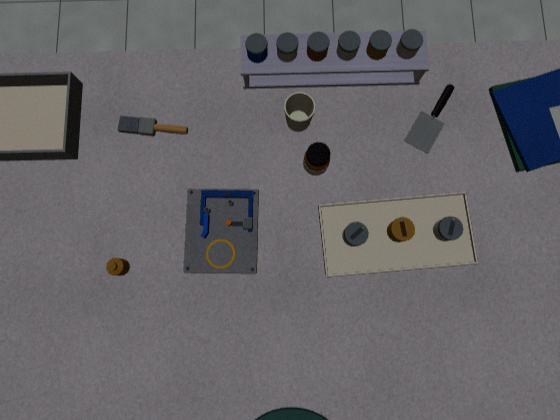

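Run:
```python
from bench import ctrl
import cv2,numpy as np
c=ctrl.capture("top");im=np.ascontiguousarray(c["color"][...,::-1]);np.savez("top.npz",**c)
d=ctrl.capture("side");np.savez("side.npz",**d);im2=np.ascontiguousarray(d["color"][...,::-1])
a=cv2.resize(im[180:280,175:270],None,fx=6,fy=6,interpolation=cv2.INTER_CUBIC)
b=cv2.resize(im[180:290,310:480],None,fx=4.5,fy=4.5,interpolation=cv2.INTER_CUBIC)
e=cv2.resize(im2[160:220,210:310],None,fx=7,fy=7,interpolation=cv2.INTER_CUBIC)
cv2.imwrite("pics/a.png",np.clip(a*1.6,0,255));cv2.imwrite("pics/b.png",np.clip(b*1.4,0,255));cv2.imwrite("pics/e.png",e)
```

```text
[ WARN:0@1.152] global loadsave.cpp:1063 imwrite_ Unsupported depth image for selected encoder is fallbacked to CV_8U.
```

View pics/a.png

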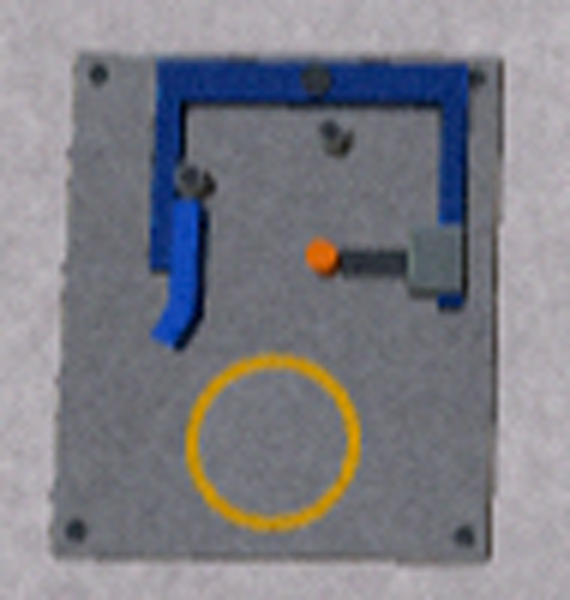

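View pics/b.png

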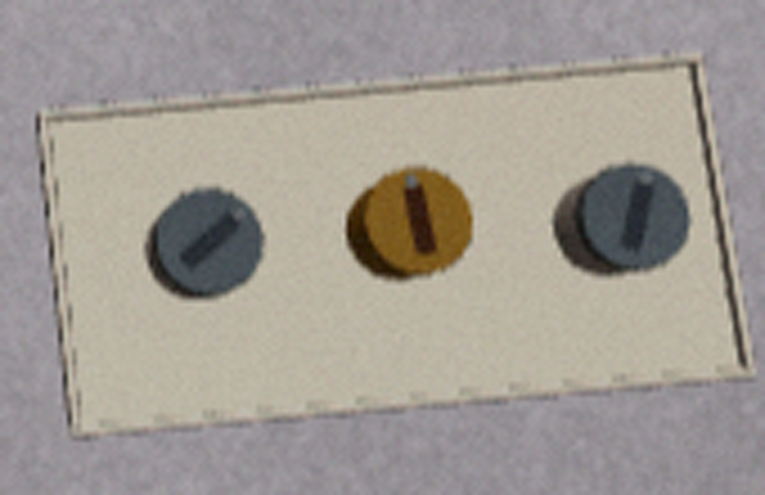

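View pics/e.png

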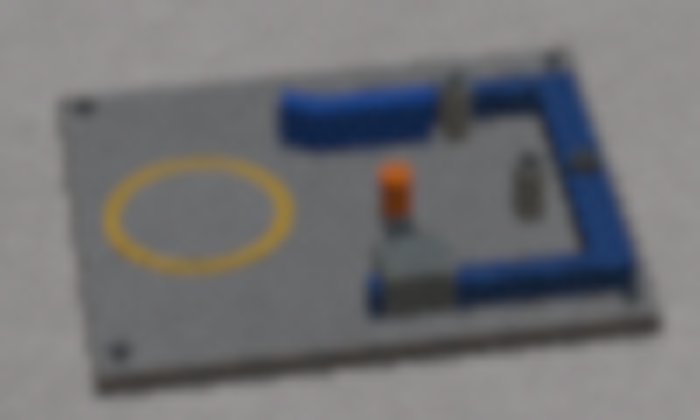

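```bash
cat > h.py <<'E'
import numpy as np,cv2
def K(c):
    h,w=c["color"].shape[:2];f=h/2/np.tan(np.radians(float(c["fov_y"]))/2);return f,float(c["cx"]),float(c["cy"])
def ray(c,uv,z):
    f,cx,cy=K(c);uv=np.atleast_2d(np.asarray(uv,float));T=np.asarray(c["pose"])
    d=np.c_[(uv[:,0]-cx)/f,(uv[:,1]-cy)/f,np.ones(len(uv))]@T[:3,:3].T
    o=T[:3,3];return o+d*((z-o[2])/d[:,2])[:,None]
def hsv(c): return cv2.cvtColor(c["color"],cv2.COLOR_RGB2HSV)
def big(m):
    cs,_=cv2.findContours(m.astype(np.uint8),cv2.RETR_EXTERNAL,cv2.CHAIN_APPROX_NONE)
    return sorted(cs,key=cv2.contourArea,reverse=True)
def circ(P):
    A=np.c_[2*P[:,:2],np.ones(len(P))];s=np.linalg.lstsq(A,(P[:,:2]**2).sum(1),rcond=None)[0]
    return s[:2],np.sqrt(s[2]+s[:2]@s[:2])
E
python3 - <<'E'
from h import *
for n in("top","side"):
    c=dict(np.load(n+".npz"));H=hsv(c);print(n)
    m=(H[...,1]>120)&(H[...,0]>12)&(H[...,0]<32)&(H[...,2]>50)
    for k in big(m)[:8]:
        a=cv2.contourArea(k)
        x=cv2.boundingRect(k); 
        if a<30: continue
        P=k[:,0].astype(float)
        print(a,x,P.mean(0))
    R=big(m)
    # ring: outer contour in z=12
    for k in R:
        cc=k[:,0].mean(0); tgt=(220,254) if n=="top" else (238,191)
        if np.hypot(*(cc-tgt))<6 and cv2.contourArea(k)>100:
            print("ring",circ(ray(c,k[:,0],12)))
            mm=np.zeros(m.shape,np.uint8);cv2.drawContours(mm,[k],-1,1,-1);inn=(mm==1)&~m
            kk=big(inn)[0];print("ring inner",circ(ray(c,kk[:,0],12)))
    mo=(H[...,1]>150)&(H[...,0]<12)&(H[...,2]>90)
    for k in big(mo)[:6]:
        if cv2.contourArea(k)>=4: print("orange",cv2.boundingRect(k),k[:,0].mean(0),ray(c,k[:,0].mean(0),36))
c=dict(np.load("top.npz"));z=c["z_map"];
f,cx,cy=K(c);v,u=np.mgrid[:420,:560]
X=np.stack([(u-cx)/f*z,(v-cy)/f*z,z],-1)@np.asarray(c["pose"])[:3,:3].T+np.asarray(c["pose"])[:3,3]
hh=X[...,2]; 
for p in((253,220),(229,402),(232,402),(210,330),(300,300)):print(p,X[p])
m=(hh>40)&(hh<60)
for k in big(m)[:10]:
    if cv2.contourArea(k)>30:
        mm=np.zeros(m.shape,np.uint8);cv2.drawContours(mm,[k],-1,1,-1)
        q=X[(mm==1)&m];print("h40-60",cv2.boundingRect(k),q.mean(0),q.min(0),q.max(0))
np.save("X.npy",X)
E
```

```text
top
632.5 (206, 239, 29, 30) [219.86419753 253.27160494]
328.5 (388, 218, 27, 23) [401.90654206 228.22429907]
201.0 (106, 258, 18, 17) [115.03846154 265.48076923]
177.5 (154, 123, 33, 11) [170.21917808 128.39726027]
ring (array([480.57105458, 153.83938092]), np.float64(33.020659951148666))
ring inner (array([480.47740829, 153.95680286]), np.float64(27.792081523742688))
side
639.5 (279, 293, 26, 34) [291.49586777 307.47107438]
217.5 (478, 234, 24, 18) [488.57377049 243.1147541 ]
161.0 (212, 129, 12, 21) [217.28 139.64]
156.0 (336, 222, 23, 14) [347.33870968 228.83870968]
84.0 (447, 195, 19, 13) [454.72972973 201.2027027 ]
(253, 220) [480.72762643 153.23228073  16.21216469]
(229, 402) [ 523.72016745 -259.59262473   51.03802728]
(232, 402) [ 517.344968   -260.0617434    47.87826975]
(210, 330) [ 578.35871623 -106.49056242    4.96848404]
(300, 300) [370.30244359 -29.41633717   1.16858553]
h40-60 (0, 72, 75, 85) [824.83826241 560.17516359  51.75048708] [717.43567591 506.01230512  40.01703584] [920.67135479 688.86985747  59.99015189]
h40-60 (438, 217, 25, 24) [ 523.3531313  -367.75372569  
[... 166 characters left out ...]
9305] [ 497.39001978 -287.20184181   40.35636569] [ 549.40419606 -235.12584548   53.59883649]
h40-60 (344, 222, 25, 24) [ 515.58830107 -156.56140018   49.03115205] [ 490.14599907 -184.44924771   41.96594274] [ 542.51958464 -129.94496774   54.27295295]
h40-60 (107, 258, 17, 18) [452.52733665 383.43368913  44.97809325] [434.25488866 367.76928785  40.01283333] [472.32327253 405.11527536  59.99079164]
h40-60 (287, 99, 25, 15) [826.24787569 -39.66919269  49.86478676] [803.02329241 -65.90407712  40.07637111] [835.79105606  -9.22819856  59.60166499]
h40-60 (304, 151, 26, 21) [675.28078771 -69.0950001   52.5671285 ] [ 663.30687713 -103.54841371   41.02793055] [709.82434706 -45.39332275  59.81727362]
```

Run:
```python
from h import *
for n in("top","side"):
    c=dict(np.load(n+".npz"));H=hsv(c);print(n)
    t=(220,254) if n=="top" else (238,191)
    m=(H[...,1]>70)&(H[...,0]>14)&(H[...,0]<36)
    y,x=np.nonzero(m[t[1]-20:t[1]+20,t[0]-26:t[0]+26]);uv=np.c_[x+t[0]-26,y+t[1]-20]
    P=ray(c,uv,12);print("ring allpx",len(P),circ(P))
    # orange
    t=(229,223) if n=="top" else (266,187)
    b=slice(t[1]-9,t[1]+9),slice(t[0]-9,t[0]+9)
    mo=(H[b][...,1]>130)&((H[b][...,0]<13)|(H[b][...,0]>172))
    y,x=np.nonzero(mo);print("orange",len(x),x.min()+t[0]-9,x.max()+t[0]-9,y.min()+t[1]-9,y.max()+t[1]-9,x.mean()+t[0]-9,y.mean()+t[1]-9, ray(c,[x.mean()+t[0]-9,y.mean()+t[1]-9],36 if n=="top" else 30))
    # plate: by table-vs-plate value
    if n=="top":
        V=cv2.GaussianBlur(c["color"],(3,3),0).astype(int).mean(2)
        hull=None
        mm=(V<105) 
        print(V[230,180:195].round(),V[230,250:268].round())
        mm[:, :150]=0;mm[:,300:]=0;mm[:170]=0;mm[300:]=0
        k=big(mm)[0];r=cv2.minAreaRect(k);print("rect",r);bx=cv2.boxPoints(r)
        ap=cv2.approxPolyDP(cv2.convexHull(k),6,True)[:,0];print(ap);print(ray(c,ap,12))
        h=cv2.convexHull(k)[:,0].astype(float)
        Q=ray(c,k[:,0],12)[:,:2].astype(np.float32);print(cv2.minAreaRect(Q))
        # lids
        for t in((356,233),(402,228),(450,228)):
            pass
```

```text
top
ring allpx 250 (array([480.44175648, 153.78535954]), np.float64(31.623866008121848))
orange 10 226 231 220 225 229.2 223.5 [[546.38936777 129.42279808  36.        ]]
[109. 107. 106. 104.  96.  80.  70.  68.  69.  71.  71.  69.  68.  68.
  69.] [ 29.  34.  48.  63.  69.  70.  68.  73.  96. 108. 106. 106. 107. 108.
 109. 108. 106. 105.]
rect ((221.0, 241.0), (116.0, 82.0), 90.0)
[[181 184]
 [259 190]
 [257 273]
 [229 296]
 [201 299]
 [180 270]]
[[647.99437976 248.22710123  12.        ]
 [629.12340284  61.28664244  12.        ]
 [433.38351514  68.26106809  12.        ]
 [382.58934235 132.85645638  12.        ]
 [377.0208295  196.92417077  12.        ]
 [443.60865696 246.42075402  12.        ]]
((513.7003173828125, 151.6791534423828), (274.95782470703125, 192.3311309814453), 1.1805216073989868)
side
ring allpx 135 (array([480.46389639, 158.11734895]), np.float64(31.837445805354402))
orange 18 264 267 184 190 265.8888888888889 186.72222222222223 [[549.03089755 133.34731102  30.        ]]
```

Run:
```python
from h import *
c=dict(np.load("top.npz"));V=cv2.GaussianBlur(c["color"],(3,3),0).astype(float).mean(2)
L=[];R=[];T=[];B=[]
def cross(xs,vals):
    for a,b,i in zip(vals[:-1],vals[1:],xs):
        if a>=88>b: return i+(a-88)/(a-b)
for r in range(200,265):
    L.append((cross(range(176,200),V[r,176:200]),r))
    w=V[r,245:275][::-1];x=cross(range(0,30),w);R.append((274-x,r))
for q in range(195,250):
    B.append((q,285-cross(range(0,30),V[256:286,q][::-1])));
for q in list(range(189,199))+list(range(254,257)):
    T.append((q,176+cross(range(0,30),V[176:206,q])))
ln={}
for n,S,z in(("L",L,12),("R",R,12),("B",B,12),("T",T,12)):
    P=ray(c,S,z)[:,:2].astype(np.float32);l=cv2.fitLine(P,cv2.DIST_HUBER,0,.01,.01).ravel();ln[n]=l
    a=np.degrees(np.arctan2(l[1],l[0]));print(n,l,a)
def inter(a,b):
    s=np.linalg.solve(np.c_[a[:2],-b[:2]],b[2:]-a[2:]);return a[2:]+s[0]*a[:2]
Cs=[inter(ln[i],ln[j]) for i in"LR" for j in"BT"];print(np.round(Cs,1),np.mean(Cs,0))
# lids & side gold
from numpy import array
X=np.load("X.npy");S=[]
for n,bx in(("g1",(344,222,25,24)),("gold",(390,218,25,24)),("g2",(438,217,25,24))):
    m=np.zeros(X.shape[:2],np.uint8);x,y,w,h=bx;m[y-1:y+h+1,x-1:x+w+1]=(np.abs(X[y-1:y+h+1,x-1:x+w+1,2]-49)<7)
    k=big(m)[0];(u,v),r=cv2.minEnclosingCircle(k);(eu,ev),ax,_=cv2.fitEllipse(k);p=ray(c,[eu,ev],49)[0];print(n,(u,v),r,(eu,ev),ax,p);S.append(p)
print(np.diff(np.array(S),axis=0),np.linalg.norm(np.diff(np.array(S),axis=0),axis=1))
d=dict(np.load("side.npz"));e=cv2.resize(d["color"][240:390,220:370,::-1],None,fx=4,fy=4,interpolation=cv2.INTER_CUBIC);cv2.imwrite("pics/g.png",e)
```

```text
L [ 9.9948126e-01 -3.2206059e-02  5.3413696e+02  2.3653180e+02] -1.8455902
R [ 9.9949437e-01 -3.1796653e-02  5.2181689e+02  6.5470848e+01] -1.822121
B [2.6107639e-02 9.9965912e-01 4.3418918e+02 1.4929192e+02] 88.50397
T [3.3413701e-02 9.9944162e-01 6.3522650e+02 1.7636284e+02] 88.085175
[[436.5 239.7]
 [637.1 233.2]
 [432.1  68.3]
 [631.4  62. ]] [534.2885  150.79997]
g1 (355.9444580078125, 233.87037658691406) 12.087020874023438 (355.8712463378906, 233.6741180419922) (23.020204544067383, 23.336267471313477) [ 515.54293307 -156.5940328    49.        ]
gold (402.2640380859375, 229.10299682617188) 12.366159439086914 (402.2677307128906, 229.221923828125) (22.815792083740234, 23.865219116210938) [ 523.46057162 -260.76598727   49.        ]
g2 (450.5, 228.0) 12.54003620147705 (450.3388977050781, 228.2850341796875) (22.859251022338867, 24.14870262145996) [ 523.37306011 -367.95476999   49.        ]
[[ 7.91763855e+00 -1.04171954e+02  0.00000000e+00]
 [-8.75115117e-02 -1.07188783e+02  0.00000000e+00]] [104.4724131  107.18881844]
```

View pics/g.png

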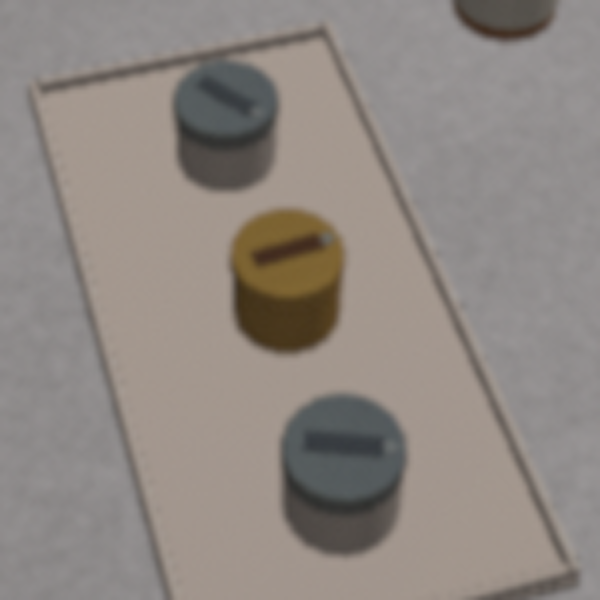

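Run:
```python
from h import *
d=dict(np.load("side.npz"));H=hsv(d)
print("side gold lid",ray(d,[292-.4,303-.4],49)[0])
m=(H[...,1]>120)&(H[...,0]>12)&(H[...,0]<32)&(H[...,2]>95);m[:285]=0;m[330:]=0;m[:,:270]=0;m[:,315:]=0
k=big(m)[0];k=cv2.convexHull(k);e=cv2.fitEllipse(k);print(e,ray(d,e[0],49)[0])
for uv in((276,266.5),(305.5,352.5)): print("side grey",ray(d,uv,49)[0])
```

```text
side gold lid [ 525.57708203 -260.36003506   49.        ]
((291.54547119140625, 303.5528869628906), (21.03366470336914, 27.099790573120117), 94.80084228515625) [ 524.97372505 -262.55707951   49.        ]
side grey [ 515.5582942  -162.77482388   49.        ]
side grey [ 524.54601288 -370.89835269   49.        ]
```

```bash
python3 -m crank '[[0.05,-0.1,0,0.04],[0.15,-0.3,0,0.1],[0.25,-0.5,0,0.141],[0.35,-0.7,0,0.141],[0.5,-1,0,0.141],[0.5,-1,0,0.141],[0.5,-1,0,0.141],[0.5,-1,0,0.141],[0.5,-1,0,0.141],[0.5,-1,0,0.141],[0.5,-1,0,0.141],[0.5,-1,0,0.141]]' 0 40
```

```text
t: 1.7
tcp_pos: [418.0, -1.8, 253.0]
ee_rot: [-0.047, -3.141, 0.001]
contact_force: [-0.3, -0.2, -0.1]
opening: 85.3
```

```bash
python3 -m crank '[[0.1,-0.2,-0.05,0],[0.15,-0.35,-0.1,0],[0.2126,-0.5184,-0.15,0],[0.2126,-0.5184,-0.2,0],[0.2126,-0.5184,-0.29,0],[0.2126,-0.5184,-0.29,0],[0.2126,-0.5184,-0.29,0],[0.2126,-0.5184,-0.29,0],[0.2126,-0.5184,-0.29,0]]' 0 40
python3 - <<'E'
from h import *
from bench import ctrl
for n in("side","top"):
    c=ctrl.capture(n);s=(slice(220,370),slice(210,370)) if n=="side" else (slice(170,300),slice(320,490))
    cv2.imwrite(f"pics/{n}1.png",cv2.resize(c["color"][s][...,::-1],None,fx=4,fy=4,interpolation=cv2.INTER_CUBIC))
E
```

```text
t: 2.82
tcp_pos: [524.7, -260.4, 109.7]
ee_rot: [0.045, 3.14, -0.003]
contact_force: [1.1, 0.6, -0.6]
opening: 85.3
```

View pics/side1.png

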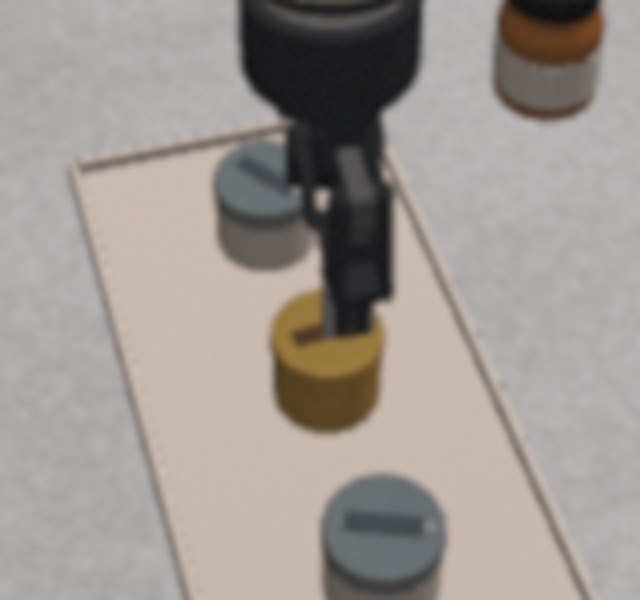

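View pics/top1.png

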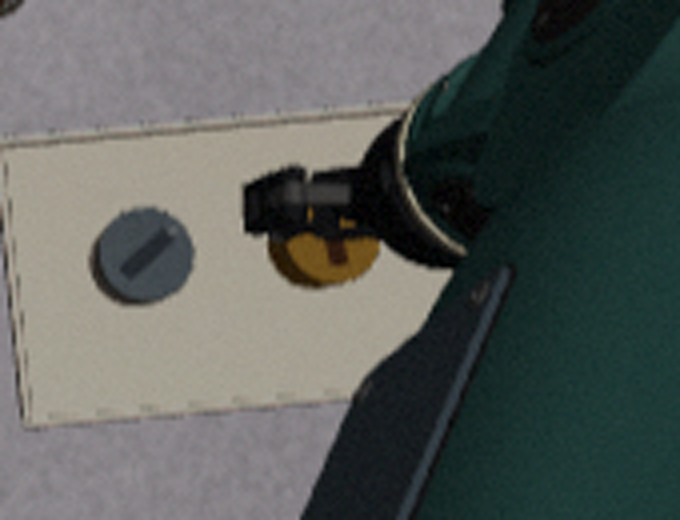

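```bash
python3 -m crank '[[0,-0.001,-0.05,0],[0,-0.001,-0.09,0],[0,-0.001,-0.12,0],[0,-0.001,-0.14,0],[0,-0.001,-0.155,0],[0,-0.001,-0.155,0],[0,-0.001,-0.155,0]]' 0 40
```

```text
t: 3.8
tcp_pos: [524.8, -261.3, 32.1]
ee_rot: [0.046, 3.14, -0.003]
contact_force: [0.1, -0.2, 0.0]
opening: 85.3
```

Run:
```python
from h import *
from bench import ctrl
for n in("side",):
    c=ctrl.capture(n);s=(slice(220,370),slice(210,370)) if n=="side" else (slice(170,300),slice(320,490))
    cv2.imwrite(f"pics/{n}2.png",cv2.resize(c["color"][s][...,::-1],None,fx=4,fy=4,interpolation=cv2.INTER_CUBIC))
```

```text
(no output)
```

View pics/side2.png

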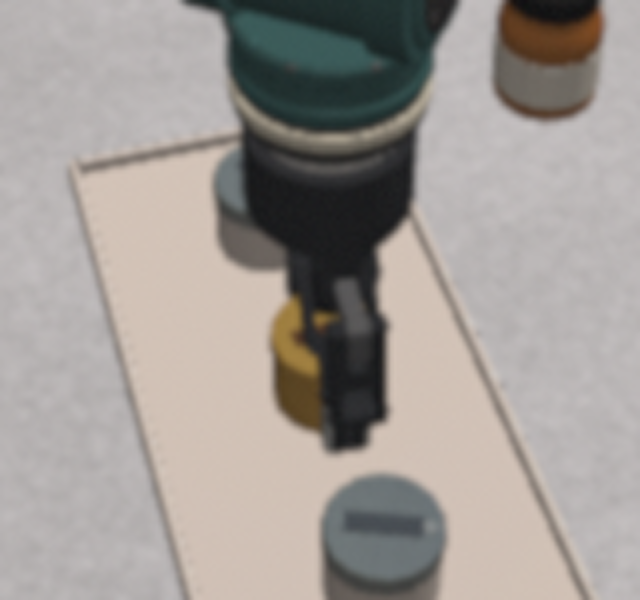

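```bash
python3 -m crank '[[0,0,0,0],[0,0,0,0],[0,0,0,0],[0,0,0,0],[0,0,0,0],[0,0,0,0],[0,0,0,0],[0,0,0,0]]' 1 40
```

```text
t: 4.85
tcp_pos: [525.0, -261.3, 32.6]
ee_rot: [0.046, 3.139, -0.003]
contact_force: [-1.0, 1.0, 4.9]
opening: 53.1
```

```bash
python3 -m crank '[[0,0,0.03,0],[0,0,0.08,0],[0,0,0.15,0],[0,0,0.2,0],[0,0,0.2,0],[0,0,0.2,0]]'
python3 - <<'E'
from h import *
from bench import ctrl
for n in("side",):
    c=ctrl.capture(n);s=(slice(200,350),slice(210,370))
    cv2.imwrite(f"pics/{n}3.png",cv2.resize(c["color"][s][...,::-1],None,fx=4,fy=4,interpolation=cv2.INTER_CUBIC))
E
```

```text
t: 5.6
tcp_pos: [524.5, -261.0, 131.8]
ee_rot: [0.046, 3.14, -0.002]
contact_force: [-0.0, -0.2, -5.9]
opening: 53.1
```

View pics/side3.png

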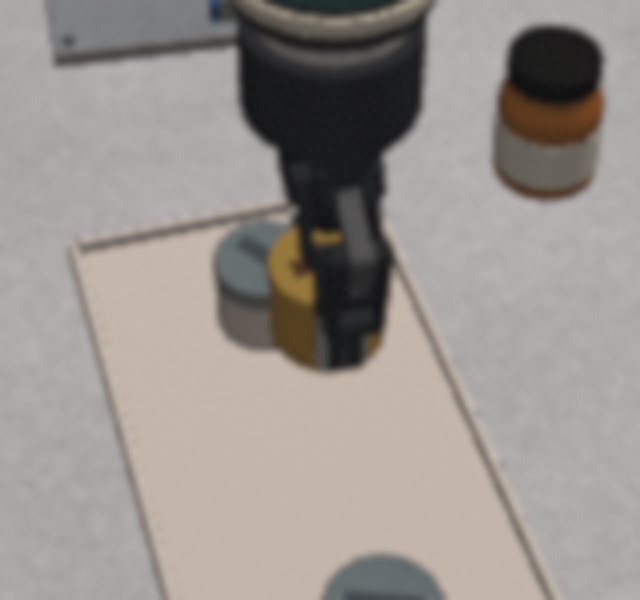

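```bash
python3 -m crank '[[-0.01,0.09,0,0],[-0.02,0.2,0,0],[-0.03,0.32,0,0],[-0.045,0.44,0,0],[-0.06,0.56,0,0],[-0.07,0.68,0,0],[-0.08,0.78,0,0],[-0.089,0.83,0,0],[-0.089,0.83,0,0],[-0.089,0.83,-0.06,0],[-0.089,0.83,-0.1,0],[-0.089,0.83,-0.1,0],[-0.089,0.83,-0.1,0]]'
python3 - <<'E'
from h import *
from bench import ctrl
for n in("side","top"):
    c=ctrl.capture(n);s=(slice(110,240),slice(180,340)) if n=="side" else (slice(170,300),slice(160,300))
    cv2.imwrite(f"pics/{n}4.png",cv2.resize(c["color"][s][...,::-1],None,fx=4,fy=4,interpolation=cv2.INTER_CUBIC))
E
```

```text
t: 7.28
tcp_pos: [480.2, 153.7, 81.9]
ee_rot: [0.047, 3.14, -0.001]
contact_force: [-0.1, -0.2, -6.0]
opening: 53.3
```

View pics/side4.png

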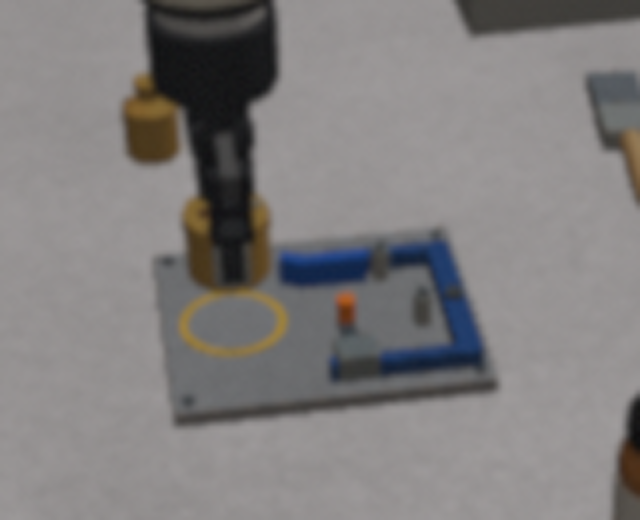

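View pics/top4.png

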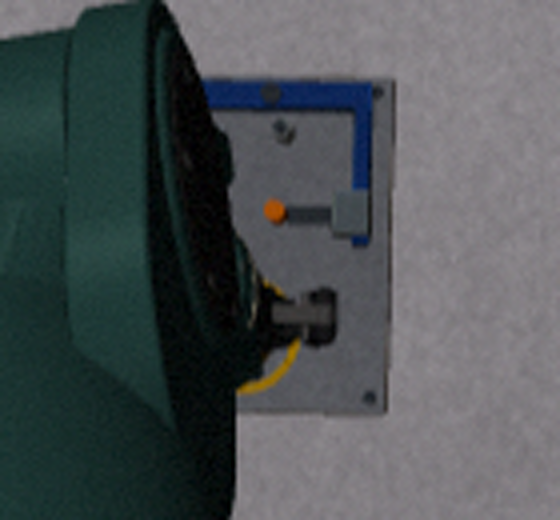

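```bash
python3 -m crank '[[0,0,-0.03,0],[0,0,-0.06,0],[0,0,-0.075,0],[0,0,-0.08,0],[0,0,-0.081,0],[0,0,-0.082,0],[0,0,-0.082,0]]'
```

```text
t: 8.25
tcp_pos: [480.5, 154.0, 41.4]
ee_rot: [0.046, 3.139, -0.001]
contact_force: [0.8, -0.0, -5.7]
opening: 53.4
```

Run:
```python
from h import *
from bench import ctrl
for n in("side",):
    c=ctrl.capture(n);s=(slice(110,240),slice(180,340)) if n=="side" else (slice(170,300),slice(160,300))
    cv2.imwrite(f"pics/{n}5.png",cv2.resize(c["color"][s][...,::-1],None,fx=4,fy=4,interpolation=cv2.INTER_CUBIC))
```

```text
(no output)
```

View pics/side5.png

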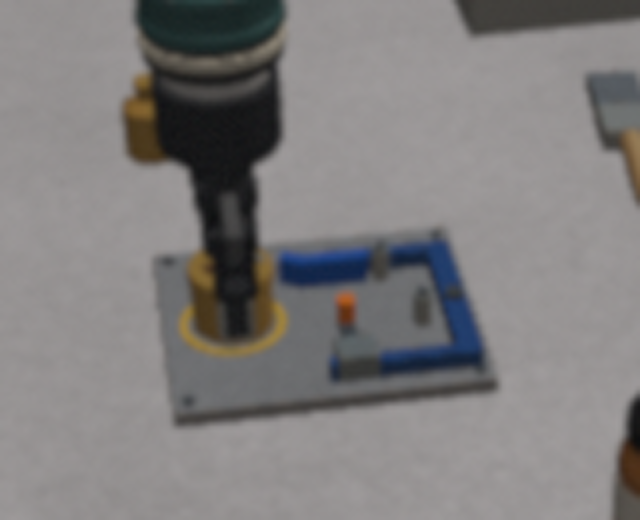

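Well placed in the ring, still hanging slightly above the plate. Lower in small steps until contact.

```bash
python3 -m crank '[[0,0,-0.002,0],[0,0,-0.0035,0],[0,0,-0.0035,0],[0,0,-0.0035,0]]'
```

```text
t: 8.8
tcp_pos: [480.5, 154.0, 39.7]
ee_rot: [0.046, 3.139, -0.001]
contact_force: [0.4, -0.4, -4.2]
opening: 53.1
```

```bash
python3 -m crank '[[0,0,-0.002,0],[0,0,-0.002,0],[0,0,-0.002,0]]'
```

```text
t: 9.18
tcp_pos: [480.6, 154.0, 39.6]
ee_rot: [0.046, 3.138, -0.001]
contact_force: [-6.2, -0.6, 16.6]
opening: 53.0
```

```bash
python3 -m crank '[[0,0,0.001,0],[0,0,0.001,0]]' ; python3 -m crank '[[0,0,0,0],[0,0,0,0],[0,0,0,0],[0,0,0,0],[0,0,0,0],[0,0,0,0],[0,0,0,0]]' 0 20
```

```text
t: 9.43
tcp_pos: [480.6, 154.0, 40.0]
ee_rot: [0.046, 3.138, -0.001]
contact_force: [-0.1, -0.4, -6.1]
opening: 53.1
t: 10.3
tcp_pos: [480.6, 154.0, 40.0]
ee_rot: [0.046, 3.138, -0.001]
contact_force: [-0.6, -0.3, 0.4]
opening: 85.5
```

Released. Rise and step back out of view to check.

```bash
python3 -m crank '[[0,0,0.05,0],[0,0,0.12,0],[-0.1,-0.1,0.22,0],[-0.2,-0.3,0.25,0],[-0.2,-0.4,0.25,0],[-0.2,-0.4,0.25,0],[-0.2,-0.4,0.25,0]]'
python3 - <<'E'
from h import *
from bench import ctrl
for n in("side","top"):
    c=ctrl.capture(n);np.savez(n+"6.npz",**c)
    s=(slice(110,240),slice(180,340)) if n=="side" else (slice(170,300),slice(160,300))
    cv2.imwrite(f"pics/{n}6.png",cv2.resize(c["color"][s][...,::-1],None,fx=4,fy=4,interpolation=cv2.INTER_CUBIC))
E
```

```text
t: 11.18
tcp_pos: [380.0, -48.8, 165.6]
ee_rot: [0.055, 3.137, -0.002]
contact_force: [-0.5, 0.6, 0.8]
opening: 85.4
```

View pics/side6.png

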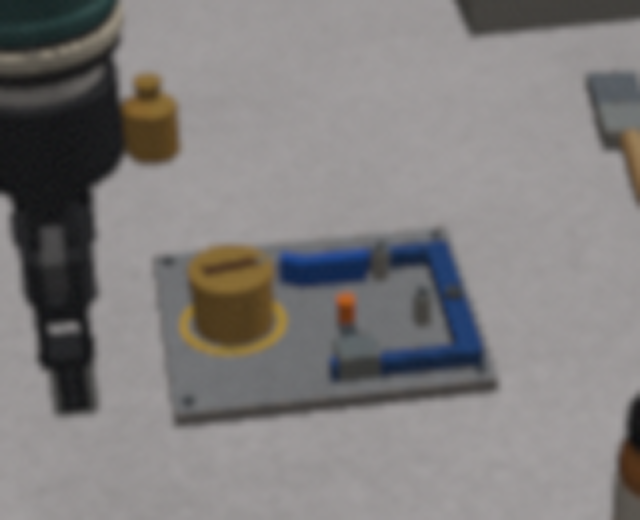

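View pics/top6.png

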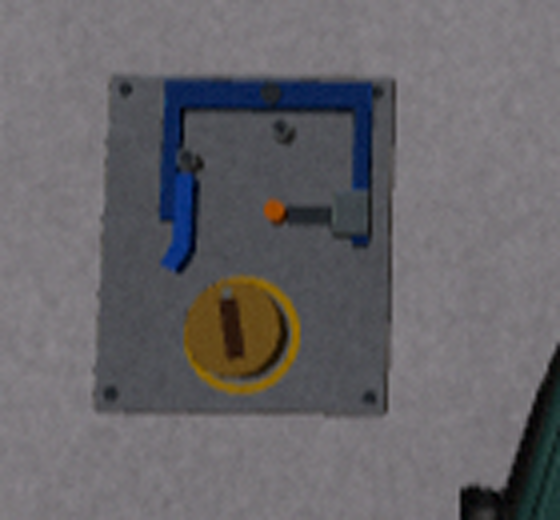

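Run:
```python
from h import *
c=dict(np.load("top6.npz"));H=hsv(c)
crop=lambda p:(160+(p[0]+.5)/4-.5,170+(p[1]+.5)/4-.5)
th=np.radians(-1.83);C=np.array([534.3,150.8]);e=np.array([np.cos(th),np.sin(th)]);f=np.array([-e[1],e[0]])
def st(p):q=p[:2]-C;return (q@e).round(1),(q@f).round(1)
for n,p,z in(("lid",(232,328),56),("ring",(241,334),12),("roller",(274,211),36),("pinA top",(189,158),36),("pinB top",(281,129),36),("railface end",(195,176),32),("railface corner",(195,236),32)):
    P=ray(c,crop(p),z)[0];print(n,P.round(1),st(P))
d=dict(np.load("side6.npz"));cs=lambda p:(180+(p[0]+.5)/4-.5,110+(p[1]+.5)/4-.5)
for n,p,z in(("lid",(231,268),56),("ring",(234,323),12),("roller",(346,295),36),("pinA",(379,246),36),("pinB",(422,292),36)):
    P=ray(d,cs(p),z)[0];print("side",n,P.round(1),st(P))
```

```text
lid [480.9 152.6  56. ] (np.float64(-53.4), np.float64(0.1))
ring [480.8 154.1  12. ] (np.float64(-53.6), np.float64(1.6))
roller [549.  131.9  36. ] (np.float64(15.3), np.float64(-18.4))
pinA top [581.  181.1  36. ] (np.float64(45.7), np.float64(31.8))
pinB top [596.9 127.9  36. ] (np.float64(63.3), np.float64(-20.9))
railface end [571.1 178.2  32. ] (np.float64(35.9), np.float64(28.6))
railface corner [536.1 177.9  32. ] (np.float64(0.9), np.float64(27.2))
side lid [481.5 154.8  56. ] (np.float64(-52.9), np.float64(2.3))
side ring [481.1 156.7  12. ] (np.float64(-53.4), np.float64(4.2))
side roller [550.8 139.1  36. ] (np.float64(16.9), np.float64(-11.1))
side pinA [581.7 188.1  36. ] (np.float64(46.2), np.float64(38.8))
side pinB [598.3 132.4  36. ] (np.float64(64.5), np.float64(-16.3))
```

```bash
python3 -m crank '[[0.02,0.1,0,0],[0.05,0.25,0,0],[0.08,0.35,0,0],[0.08,0.4124,0,0],[0.08,0.4124,-0.05,0],[0.08,0.4124,-0.12,0],[0.08,0.4124,-0.2,0],[0.08,0.4124,-0.247,0],[0.08,0.4124,-0.247,0],[0.08,0.4124,-0.247,0],[0.08,0.4124,-0.247,0]]' 1 20
python3 - <<'E'
from h import *
from bench import ctrl
for n in("side",):
    c=ctrl.capture(n);s=(slice(110,240),slice(180,340))
    cv2.imwrite(f"pics/{n}7.png",cv2.resize(c["color"][s][...,::-1],None,fx=4,fy=4,interpolation=cv2.INTER_CUBIC))
E
```

```text
t: 12.65
tcp_pos: [421.1, 160.4, 42.5]
ee_rot: [0.048, 3.136, -0.0]
contact_force: [0.0, -0.2, -0.2]
opening: -0.1
```

View pics/side7.png

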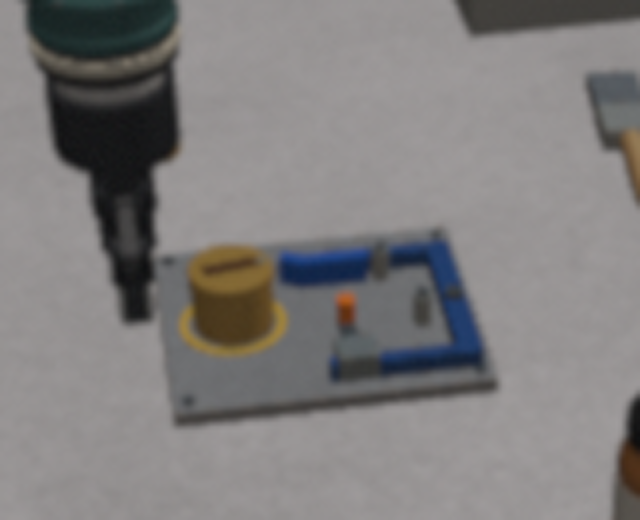

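```bash
python3 -m crank '[[0.01,-0.003,0,0],[0.02,-0.0064,0,0],[0.03,-0.0064,0,0],[0.03,-0.0064,0,0],[0.03,-0.0064,0,0]]'
```

```text
t: 13.32
tcp_pos: [436.0, 157.1, 42.3]
ee_rot: [0.048, 3.137, -0.0]
contact_force: [0.3, -0.9, -1.6]
opening: 0.0
```

```bash
python3 -m crank '[[0.004,-0.0001,0,0],[0.008,-0.0003,0,0],[0.012,-0.0004,0,0],[0.016,-0.0005,0,0],[0.02,-0.0006,0,0],[0.024,-0.0008,0,0],[0.028,-0.0009,0,0],[0.032,-0.001,0,0],[0.036,-0.0012,0,0],[0.04,-0.0013,0,0],[0.044,-0.0014,0,0],[0.048,-0.0015,0,0],[0.052,-0.0017,0,0],[0.056,-0.0018,0,0],[0.06,-0.0019,0,0],[0.064,-0.002,0,0],[0.068,-0.0022,0,0],[0.072,-0.0023,0,0],[0.076,-0.0024,0,0],[0.08,-0.0026,0,0]]'
python3 - <<'E'
from h import *
from bench import ctrl
c=ctrl.capture("side")
cv2.imwrite("pics/side8.png",cv2.resize(c["color"][110:240,180:340,::-1],None,fx=4,fy=4,interpolation=cv2.INTER_CUBIC))
E
```

```text
t: 15.82
tcp_pos: [474.6, 155.8, 42.1]
ee_rot: [0.048, 3.139, -0.0]
contact_force: [-7.6, 0.5, 4.7]
opening: 0.2
```

View pics/side8.png

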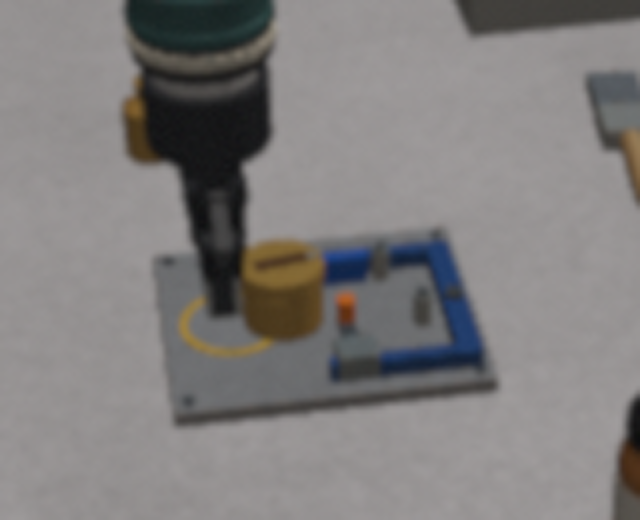

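```bash
python3 -m crank '[[0.002,-0.0001,0,0],[0.004,-0.0001,0,0],[0.006,-0.0002,0,0],[0.008,-0.0003,0,0],[0.01,-0.0003,0,0],[0.012,-0.0004,0,0],[0.014,-0.0005,0,0],[0.016,-0.0005,0,0],[0.018,-0.0006,0,0],[0.02,-0.0006,0,0]]'
python3 - <<'E'
from h import *
from bench import ctrl
c=ctrl.capture("side")
cv2.imwrite("pics/side9.png",cv2.resize(c["color"][110:240,180:340,::-1],None,fx=4,fy=4,interpolation=cv2.INTER_CUBIC))
c=ctrl.capture("top")
cv2.imwrite("pics/top9.png",cv2.resize(c["color"][170:300,160:300,::-1],None,fx=4,fy=4,interpolation=cv2.INTER_CUBIC))
E
```

```text
t: 17.12
tcp_pos: [483.5, 155.4, 41.9]
ee_rot: [-0.048, -3.141, 0.0]
contact_force: [-7.7, -0.4, 6.5]
opening: 0.4
```

View pics/side9.png

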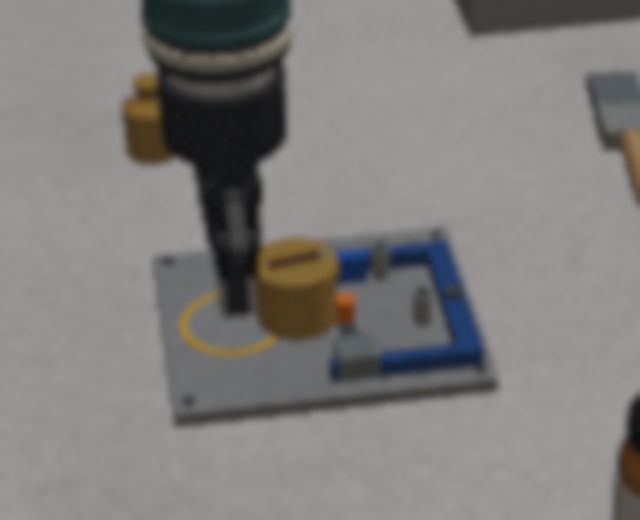

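View pics/top9.png

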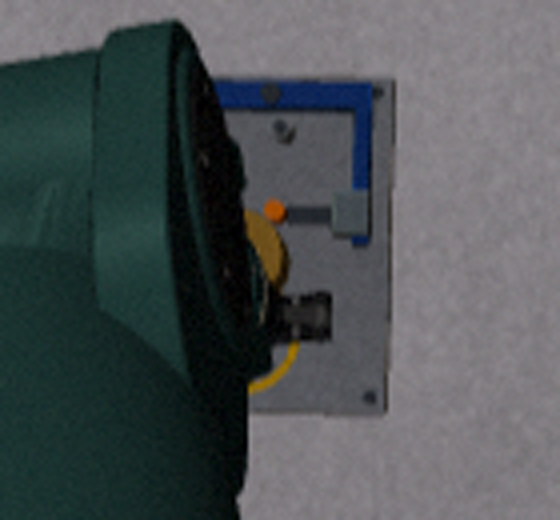

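Run:
```python
from h import *
from bench import ctrl
for n in("top","side"):
    c=ctrl.capture(n);H=hsv(c)
    m=(H[...,1]>110)&(H[...,0]>12)&(H[...,0]<32)&(H[...,2]>50)
    if n=="top":
        m[:215]=0;m[250:]=0;m[:,:215]=0;m[:,240:]=0
        cs=[k for k in big(m)][:1]
        P=ray(c,cs[0][:,0],56);i=P[:,1].argmin();print("right edge",P[i],"top edge")
        # circle through right arc w/ r 27
        arc=P[P[:,1]<P[:,1].min()+8];print(circ(arc))
    else:
        V=(H[...,1]>110)&(H[...,0]>12)&(H[...,0]<32)&(H[...,2]>95)
        V[:165]=0;V[200:]=0;V[:,:240]=0;V[:,:242]=0;V[:,268:]=0
        k=cv2.convexHull(big(V)[0]);e=cv2.fitEllipse(k);print(e,ray(c,e[0],56))
c=dict(np.load("side6.npz"));H=hsv(c);V=(H[...,1]>110)&(H[...,0]>12)&(H[...,0]<32)&(H[...,2]>95);V[:165]=0;V[185:]=0;V[:,:224]=0;V[:,252:]=0
k=cv2.convexHull(big(V)[0]);e=cv2.fitEllipse(k);print("before",e,ray(c,e[0],56))
```

```text
right edge [549.09075803 125.11101563  56.        ] top edge
(array([529.39034526, 139.52602774]), np.float64(18.8880133971258))
((253.24484252929688, 175.62387084960938), (11.529394149780273, 20.643226623535156), 92.52660369873047) [[520.78081767 150.95395051  56.        ]]
before ((238.46763610839844, 178.20370483398438), (12.963859558105469, 22.877302169799805), 100.25151062011719) [[483.19970564 147.524113    56.        ]]
```

Run:
```python
from h import *
d=dict(np.load("side6.npz"));cs=lambda p:(180+(p[0]+.5)/4-.5,110+(p[1]+.5)/4-.5)
for p in((231,268),(283,261),(298,256.5)):print(ray(d,cs(p),56)[0])
c=dict(np.load("top6.npz"));crop=lambda p:(160+(p[0]+.5)/4-.5,170+(p[1]+.5)/4-.5)
print(ray(c,[crop((287,258)),crop((262,213)),crop((284,328))],56))
```

```text
[481.48105663 154.81868679  56.        ]
[514.28939333 155.65281792  56.        ]
[524.26014192 158.57765848  56.        ]
[[519.36943458 122.03646745  56.        ]
 [545.06177482 136.07609524  56.        ]
 [480.35885625 123.72885543  56.        ]]
```

```bash
python3 -m crank '[[0.0025,-0.0001,0,0],[0.005,-0.0002,0,0],[0.0075,-0.0002,0,0],[0.01,-0.0003,0,0],[0.0125,-0.0004,0,0],[0.015,-0.0005,0,0],[0.0175,-0.0006,0,0],[0.02,-0.0006,0,0]]'; python3 -m crank '[[0.0025,-0.0001,0,0],[0.005,-0.0002,0,0],[0.0075,-0.0002,0,0],[0.01,-0.0003,0,0],[0.0125,-0.0004,0,0],[0.015,-0.0005,0,0],[0.0175,-0.0006,0,0],[0.02,-0.0006,0,0]]'
```

```text
t: 18.32
tcp_pos: [491.7, 155.2, 41.6]
ee_rot: [-0.047, -3.137, 0.0]
contact_force: [-11.0, 1.5, 9.3]
opening: 0.0
t: 19.32
tcp_pos: [500.0, 155.0, 41.4]
ee_rot: [-0.047, -3.134, -0.0]
contact_force: [-9.4, 0.7, 6.2]
opening: 0.2
```

```bash
python3 -m crank '[[0.0025,-0.0001,0,0],[0.005,-0.0002,0,0],[0.0075,-0.0002,0,0],[0.01,-0.0003,0,0],[0.0125,-0.0004,0,0],[0.015,-0.0005,0,0],[0.0175,-0.0006,0,0],[0.02,-0.0006,0,0]]'; python3 -m crank '[[0.0025,-0.0001,0,0],[0.005,-0.0002,0,0],[0.0075,-0.0002,0,0],[0.01,-0.0003,0,0],[0.0125,-0.0004,0,0]]'
python3 - <<'E'
from h import *
from bench import ctrl
c=ctrl.capture("side")
cv2.imwrite("pics/side10.png",cv2.resize(c["color"][110:240,180:340,::-1],None,fx=4,fy=4,interpolation=cv2.INTER_CUBIC))
c=ctrl.capture("top")
cv2.imwrite("pics/top10.png",cv2.resize(c["color"][170:300,160:300,::-1],None,fx=4,fy=4,interpolation=cv2.INTER_CUBIC))
E
```

```text
t: 20.32
tcp_pos: [508.2, 154.7, 41.1]
ee_rot: [-0.046, -3.131, -0.0]
contact_force: [-12.5, 0.2, 9.6]
opening: 0.4
t: 20.95
tcp_pos: [512.3, 154.2, 40.8]
ee_rot: [-0.046, -3.127, 0.001]
contact_force: [-13.6, -2.7, 10.7]
opening: -0.2
```

View pics/side10.png

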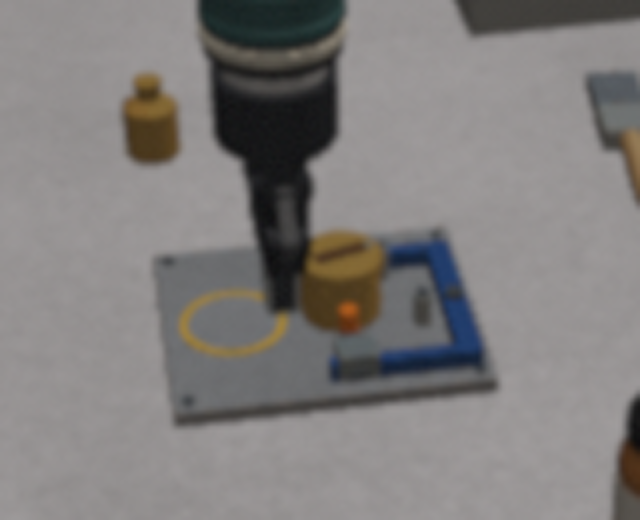

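View pics/top10.png

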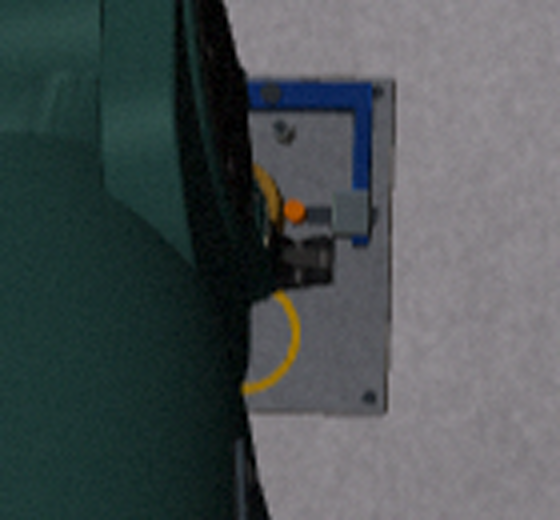

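```bash
python3 -m crank '[[0.0025,-0.0001,0,0],[0.005,-0.0001,0,0],[0.0075,-0.0002,0,0],[0.01,-0.0002,0,0],[0.012,-0.0003,0,0],[0.014,-0.0003,0,0]]'
```

```text
t: 21.8
tcp_pos: [517.3, 153.6, 40.5]
ee_rot: [-0.046, -3.123, 0.003]
contact_force: [-12.4, -3.6, 10.9]
opening: -0.1
```

```bash
python3 -m crank '[[-0.006,0,0,0],[-0.012,0.001,0.001,0],[-0.016,0.002,0.004,0],[-0.016,0.002,0.004,0],[-0.016,0.002,0.004,0]]'; python3 -m crank '[[0,0,0,0],[0,0,0,0]]'
python3 - <<'E'
from h import *
from bench import ctrl
c=ctrl.capture("side")
cv2.imwrite("pics/side11.png",cv2.resize(c["color"][110:240,180:340,::-1],None,fx=4,fy=4,interpolation=cv2.INTER_CUBIC))
c=ctrl.capture("top")
cv2.imwrite("pics/top11.png",cv2.resize(c["color"][170:300,160:300,::-1],None,fx=4,fy=4,interpolation=cv2.INTER_CUBIC))
E
```

```text
t: 22.42
tcp_pos: [509.4, 154.7, 42.6]
ee_rot: [-0.046, -3.124, 0.003]
contact_force: [-0.0, -0.3, -0.0]
opening: -0.5
t: 22.68
tcp_pos: [509.5, 154.6, 42.6]
ee_rot: [-0.046, -3.124, 0.003]
contact_force: [0.6, -0.9, -0.1]
opening: -0.1
```

View pics/side11.png

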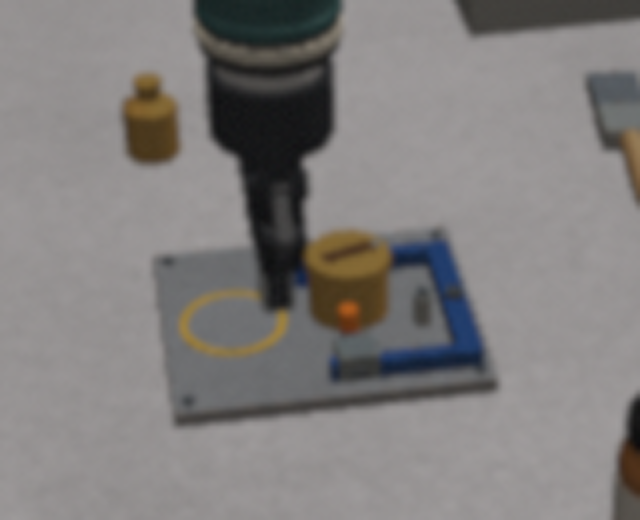

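View pics/top11.png

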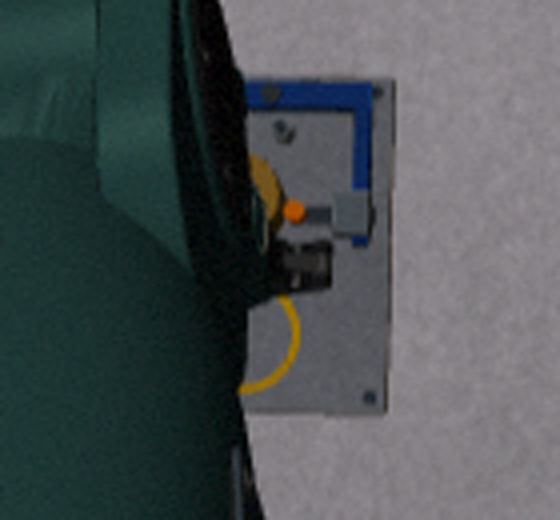

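```bash
python3 -m crank '[[-0.02,0.001,0.005,0],[-0.04,0.001,0.02,0.09],[-0.04,0.001,0.02,0.18],[-0.04,0.001,0.02,0.27],[-0.04,0.001,0.02,0.36],[-0.04,0.001,0.02,0.45],[-0.04,0.001,0.02,0.54],[-0.04,0.001,0.02,0.63],[-0.04,0.001,0.02,0.72],[-0.04,0.001,0.02,0.75],[-0.04,0.001,0.02,0.75],[-0.04,0.001,0.02,0.75]]'; python3 -c "
from bench import ctrl
print(ctrl.read_state()['joint_pos'])"; python3 -m crank '[[0,0,0,0.09],[0,0,0,0.18],[0,0,0,0.27],[0,0,0,0.36],[0,0,0,0.45],[0,0,0,0.54],[0,0,0,0.63],[0,0,0,0.72],[0,0,0,0.75],[0,0,0,0.75],[0,0,0,0.75]]';  python3 -c "
from bench import ctrl
print(ctrl.read_state()['joint_pos'])"
```

```text
t: 24.28
tcp_pos: [489.2, 155.2, 52.7]
ee_rot: [2.179, -2.247, 0.021]
contact_force: [1.0, -0.1, 0.5]
opening: 0.4
[ 0.15749081  0.39400195 -0.44477389  0.73346807 -0.01776526 -1.38222714]
t: 25.65
tcp_pos: [489.1, 155.2, 52.7]
ee_rot: [-3.139, 0.052, -0.028]
contact_force: [0.4, 0.3, 0.2]
opening: 0.2
[ 1.48959462e-01  3.82347383e-01 -4.65468802e-01  7.05149449e-01
 -1.34655697e-03 -2.95933706e+00]
```

```bash
python3 -m crank '[[0,0,-0.0214,0],[0.01,0,-0.0214,0],[0.022,0,-0.0214,0],[0.032,-0.0006,-0.0214,0],[0.042,-0.0006,-0.0214,0],[0.042,-0.0006,-0.0214,0],[0.042,-0.0006,-0.0214,0]]'; python3 -m crank '[[0.002,0,0,0],[0.004,-0.0001,0,0],[0.006,-0.0001,0,0],[0.008,-0.0002,0,0],[0.01,-0.0002,0,0],[0.012,-0.0003,0,0],[0.014,-0.0003,0,0]]'
```

```text
t: 26.52
tcp_pos: [510.0, 154.9, 42.0]
ee_rot: [-3.139, 0.052, -0.028]
contact_force: [-0.5, 0.5, 0.3]
opening: -0.0
t: 27.4
tcp_pos: [517.0, 154.7, 41.9]
ee_rot: [-3.139, 0.052, -0.028]
contact_force: [-0.8, -0.3, -0.1]
opening: 0.1
```

```bash
python3 -m crank '[[0.002,-0.0001,0,0],[0.004,-0.0002,0,0],[0.006,-0.0002,0,0]]'; python3 -m crank '[[0.002,-0.0001,0,0],[0.004,-0.0002,0,0],[0.006,-0.0002,0,0]]'
```

```text
t: 27.78
tcp_pos: [518.3, 154.6, 41.7]
ee_rot: [-3.14, 0.052, -0.023]
contact_force: [-9.7, -0.1, 9.2]
opening: 0.0
t: 28.15
tcp_pos: [519.7, 154.4, 41.5]
ee_rot: [-3.14, 0.052, -0.018]
contact_force: [-9.8, -0.5, 8.3]
opening: -0.0
```

```bash
python3 -m crank '[[0.002,-0.0001,0.001,0],[0.004,-0.0002,0.002,0],[0.006,-0.0002,0.002,0],[0.008,-0.0003,0.002,0]]'; python3 -m crank '[[0.002,-0.0001,0.001,0],[0.004,-0.0001,0.001,0],[0.006,-0.0002,0.001,0],[0.008,-0.0003,0.001,0]]'
```

```text
t: 28.65
tcp_pos: [523.7, 154.2, 42.4]
ee_rot: [-3.14, 0.052, -0.018]
contact_force: [-2.8, -0.9, -2.9]
opening: -0.1
t: 29.15
tcp_pos: [527.8, 154.0, 42.9]
ee_rot: [-3.14, 0.052, -0.018]
contact_force: [-3.6, -1.2, -3.0]
opening: 0.2
```

```bash
python3 -m crank '[[0.001,0,0,0],[0.002,-0.0001,0,0],[0.003,-0.0001,0,0],[0.004,-0.0001,0,0]]'; python3 -m crank '[[0.001,0,0,0],[0.002,-0.0001,0,0],[0.003,-0.0001,0,0],[0.004,-0.0001,0,0]]'
```

```text
t: 29.65
tcp_pos: [529.8, 154.0, 42.9]
ee_rot: [-3.14, 0.052, -0.018]
contact_force: [-2.5, -0.4, -2.0]
opening: 0.3
t: 30.15
tcp_pos: [532.3, 154.0, 43.1]
ee_rot: [-3.14, 0.052, -0.019]
contact_force: [-0.7, -1.1, -1.0]
opening: -0.0
```

Run:
```python
from h import *
from bench import ctrl
c=ctrl.capture("side")
cv2.imwrite("pics/side12.png",cv2.resize(c["color"][110:240,180:340,::-1],None,fx=4,fy=4,interpolation=cv2.INTER_CUBIC))
```

```text
(no output)
```

View pics/side12.png

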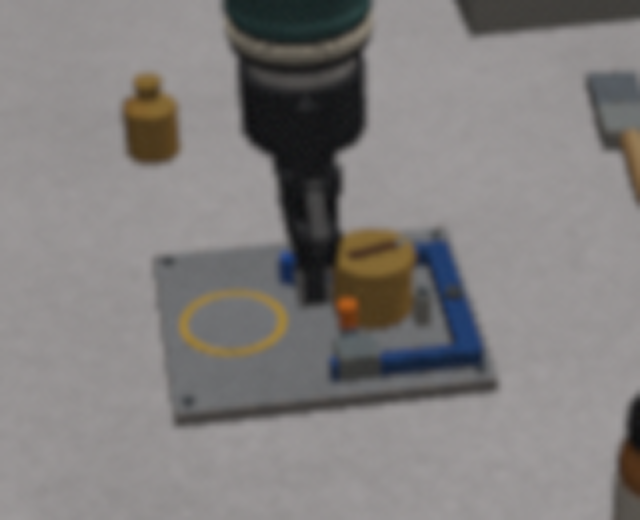

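```bash
python3 -m crank '[[0.001,0,0,0],[0.002,0,0,0],[0.002,0,0,0]]'; python3 -m crank '[[0.001,0,0,0],[0.002,0,0,0],[0.002,0,0,0]]'
```

```text
t: 30.58
tcp_pos: [533.6, 154.0, 43.3]
ee_rot: [-3.14, 0.052, -0.02]
contact_force: [0.5, -0.0, 0.6]
opening: -0.3
t: 30.95
tcp_pos: [534.4, 154.0, 43.2]
ee_rot: [-3.14, 0.052, -0.019]
contact_force: [-2.1, -0.3, 0.7]
opening: 0.3
```

```bash
python3 -m crank '[[0.001,0,0,0],[0.002,0,0,0],[0.002,0,0,0]]'
```

```text
t: 31.32
tcp_pos: [535.6, 154.0, 43.2]
ee_rot: [-3.14, 0.052, -0.02]
contact_force: [-1.7, -0.4, -0.2]
opening: 0.2
```

```bash
python3 -m crank '[[0.001,0,0,0],[0.002,0,0,0],[0.002,0,0,0]]'
```

```text
t: 31.7
tcp_pos: [535.9, 154.0, 43.2]
ee_rot: [-3.14, 0.052, -0.018]
contact_force: [-7.3, -0.5, 6.4]
opening: 0.1
```

```bash
python3 -m crank '[[0.001,0,0.0005,0],[0.002,0,0.001,0],[0.003,0,0.001,0],[0.003,0,0.001,0]]'
```

```text
t: 32.2
tcp_pos: [536.1, 154.0, 43.3]
ee_rot: [-3.14, 0.051, -0.014]
contact_force: [-9.6, 0.7, 1.2]
opening: -0.1
```

```bash
python3 -m crank '[[0.001,0,0,0],[0.002,0,0.0005,0],[0.003,0,0.0005,0],[0.0035,0,0.0005,0],[0.0035,0,0.0005,0]]'
```

```text
t: 32.83
tcp_pos: [536.1, 154.1, 43.2]
ee_rot: [-3.14, 0.051, -0.009]
contact_force: [-12.6, 0.3, 6.2]
opening: -0.2
```

```bash
python3 -m crank '[[0.001,0,0,0],[0.002,0,0.001,0],[0.003,0,0.001,0],[0.0037,0,0.001,0],[0.0037,0,0.001,0]]'
```

```text
t: 33.45
tcp_pos: [536.2, 154.1, 43.2]
ee_rot: [-3.14, 0.051, -0.004]
contact_force: [-12.2, 0.5, 4.2]
opening: -0.0
```

```bash
python3 -m crank '[[0.001,0,0,0],[0.002,0,0.001,0],[0.003,0,0.001,0],[0.004,0,0.001,0],[0.0042,0,0.001,0]]'
```

```text
t: 34.08
tcp_pos: [536.3, 154.1, 43.2]
ee_rot: [-3.14, 0.05, 0.003]
contact_force: [-13.7, 0.5, 5.9]
opening: 0.1
```

```bash
python3 -m crank '[[-0.004,0,0,0],[-0.01,0,0,0],[-0.03,0,0,0],[-0.06,0,0.02,0],[-0.1,0,0.1,0],[-0.15,-0.1,0.2,0],[-0.25,-0.4,0.25,0],[-0.25,-0.5,0.25,0],[-0.25,-0.5,0.25,0],[-0.25,-0.5,0.25,0],[-0.25,-0.5,0.25,0],[-0.25,-0.5,0.25,0]]'
python3 - <<'E'
from h import *
from bench import ctrl
for n in("side","top"):
    c=ctrl.capture(n);np.savez(n+"13.npz",**c)
    s=(slice(150,225),slice(215,310)) if n=="side" else (slice(180,280),slice(175,270))
    cv2.imwrite(f"pics/{n}13.png",cv2.resize(c["color"][s][...,::-1],None,fx=6,fy=6,interpolation=cv2.INTER_CUBIC))
E
```

```text
t: 35.58
tcp_pos: [424.5, 26.4, 167.1]
ee_rot: [3.093, -0.159, -0.009]
contact_force: [-0.6, -0.6, -0.4]
opening: 0.4
```

View pics/side13.png

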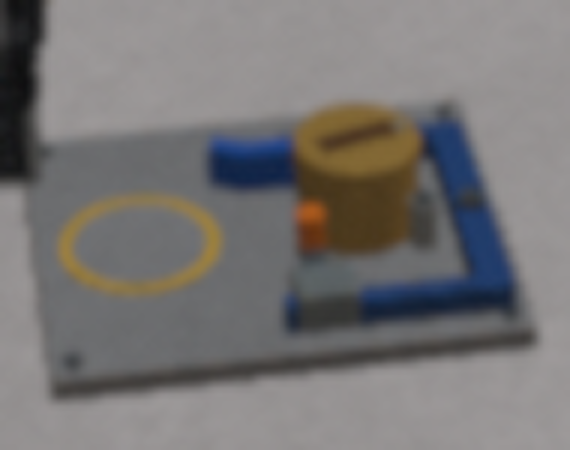

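View pics/top13.png

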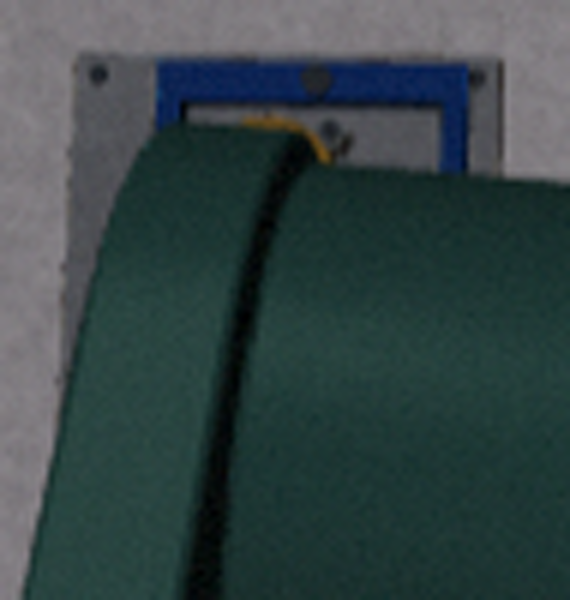

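```bash
python3 -c "
from bench import ctrl
s=ctrl.read_state();print(s['joint_pos'],s['tcp_pos'])"
```

```text
[-0.10222711  0.14912525 -0.44515106  0.9801788  -0.04467547 -3.14061966] [424.5221177   26.24683287 167.12100645]
```

```bash
python3 -m crank '[[0,0,0,-0.09],[0,0,0.02,-0.18],[-0.02,-0.05,0.02,-0.27],[-0.03,-0.1,0.02,-0.36],[-0.04,-0.2,0.02,-0.45],[-0.05,-0.3,0.02,-0.54],[-0.05,-0.3,0.02,-0.63],[-0.05,-0.3,0.02,-0.72],[-0.05,-0.3,0.02,-0.75],[-0.05,-0.3,0.02,-0.75],[-0.05,-0.3,0.02,-0.75]]'
python3 - <<'E'
from h import *
from bench import ctrl
print(ctrl.read_state()['joint_pos'])
for n in("top",):
    c=ctrl.capture(n);np.savez(n+"14.npz",**c)
    s=(slice(150,225),slice(215,310)) if n=="side" else (slice(180,280),slice(175,270))
    cv2.imwrite(f"pics/{n}14.png",cv2.resize(c["color"][s][...,::-1],None,fx=6,fy=6,interpolation=cv2.INTER_CUBIC))
E
```

```text
t: 37.05
tcp_pos: [399.6, -123.6, 177.0]
ee_rot: [2.088, -2.31, -0.056]
contact_force: [0.0, 0.7, -0.4]
opening: -0.2
[-0.48687483  0.1532408  -0.4110037   1.04953668 -0.01339444 -1.95629196]
```

View pics/top14.png

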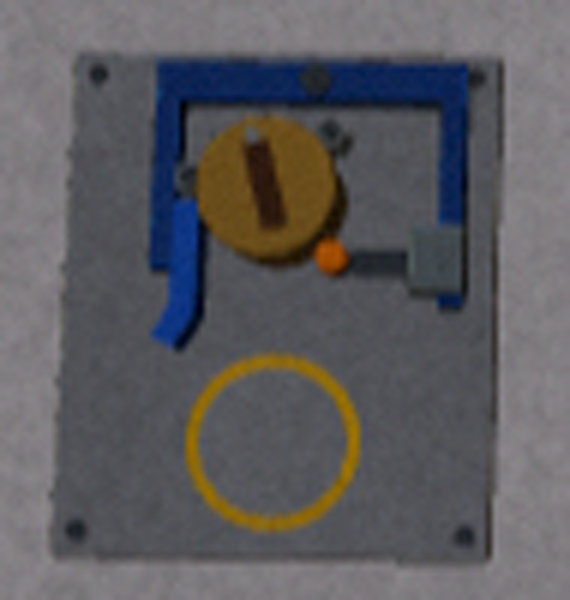

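Run:
```python
from h import *
c=dict(np.load("top14.npz"));H=hsv(c)
m=(H[...,1]>110)&(H[...,0]>12)&(H[...,0]<32)
crop=lambda p:(175+(p[0]+.5)/6-.5,180+(p[1]+.5)/6-.5)
lid=ray(c,crop((266,186)),56)[0]
for n,p in(("A",(183,180)),("B",(331,130)),("roller",(332,257))):
    P=ray(c,crop(p),36)[0];print(n,P-lid,np.linalg.norm((P-lid)[:2]))
th=np.radians(-1.83);q=lid[:2]-[534.3,150.8];print("lid",lid,"stage",q[0]*np.cos(th)+q[1]*np.sin(th),-q[0]*np.sin(th)+q[1]*np.cos(th))
for x in((356,233),(402,228),(450,228)):pass
t0=dict(np.load("top.npz"))["color"].astype(int);d=np.abs(t0-c["color"]).max(2)
for n,(x,y) in dict(g1=(356,234),g2=(450,228),jar=(317,157),wt=(116,266)).items():print(n,np.median(d[y-12:y+12,x-12:x+12]),np.percentile(d[y-12:y+12,x-12:x+12],95))
```

```text
A [  6.62510982  35.05599438 -20.        ] 35.676530413991124
B [ 25.01640979 -22.01228241 -20.        ] 33.322084802166195
roller [-24.52787374 -22.39579273 -20.        ] 33.21427587919862
lid [573.39484015 150.17156834  56.        ] stage 39.094969269717545 0.6203472043991017
g1 13.0 25.0
g2 26.0 95.25
jar 7.0 16.0
wt 17.0 23.0
```

```bash
python3 -m crank '[[0.02,0.08,0,-0.09],[0.04,0.18,0,-0.18],[0.06,0.28,0,-0.27],[0.08,0.38,0,-0.36],[0.08,0.48,0,-0.45],[0.08,0.562,0,-0.54],[0.08,0.562,0,-0.63],[0.08,0.562,0,-0.7175],[0.08,0.562,-0.1,-0.7175],[0.08,0.562,-0.2,-0.7175],[0.08,0.562,-0.25,-0.7175],[0.08,0.562,-0.268,-0.7175],[0.08,0.562,-0.268,-0.7175],[0.08,0.562,-0.268,-0.7175]]'
```

```text
t: 38.85
tcp_pos: [440.3, 157.5, 44.0]
ee_rot: [0.052, 3.134, 0.071]
contact_force: [-0.3, -0.9, 0.8]
opening: 0.1
```

```bash
python3 -m crank '[[0.02,-0.002,0,0],[0.05,-0.004,0,0],[0.09,-0.006,-0.002,0],[0.13,-0.008,-0.002,0],[0.155,-0.008,-0.002,0],[0.17,-0.008,-0.002,0],[0.17,-0.008,-0.002,0],[0.17,-0.008,-0.002,0]]'; python3 -m crank '[[0.002,0,0,0],[0.004,0,0,0],[0.006,0,0,0],[0.008,0,0,0],[0.01,0,0,0],[0.012,0,0,0],[0.012,0,0,0]]'
```

```text
t: 39.85
tcp_pos: [524.7, 153.6, 43.0]
ee_rot: [0.052, 3.135, 0.07]
contact_force: [-0.0, -0.0, 0.8]
opening: -0.5
t: 40.72
tcp_pos: [530.8, 153.5, 43.0]
ee_rot: [0.051, 3.135, 0.07]
contact_force: [-0.4, 0.5, -0.8]
opening: -0.3
```

```bash
python3 -m crank '[[0.002,0,0,0],[0.004,0,0,0],[0.006,0,0,0],[0.007,0,0,0],[0.008,0,0,0]]'; python3 -m crank '[[0.001,0,0,0],[0.002,0,0,0],[0.002,0,0,0]]'
```

```text
t: 41.35
tcp_pos: [534.8, 153.5, 43.0]
ee_rot: [0.052, 3.135, 0.07]
contact_force: [0.6, -0.0, -0.9]
opening: 0.0
t: 41.72
tcp_pos: [535.8, 153.5, 43.0]
ee_rot: [0.052, 3.135, 0.07]
contact_force: [-0.3, 0.1, 0.1]
opening: 0.0
```

```bash
python3 -m crank '[[0.001,0,0,0],[0.002,0,0,0],[0.002,0,0,0]]'
```

```text
t: 42.1
tcp_pos: [536.0, 153.6, 42.9]
ee_rot: [0.051, 3.136, 0.07]
contact_force: [-5.4, -0.1, 4.1]
opening: -0.1
```

```bash
python3 -m crank '[[0.001,0,0.0005,0],[0.002,0,0.001,0],[0.003,0,0.001,0],[0.003,0,0.001,0]]'
```

```text
t: 42.6
tcp_pos: [536.1, 153.5, 43.0]
ee_rot: [0.051, 3.139, 0.07]
contact_force: [-9.4, 0.6, 2.5]
opening: -0.1
```

```bash
python3 -m crank '[[0.001,0,0.0005,0],[0.002,0,0.001,0],[0.003,0,0.0015,0],[0.0038,0,0.0015,0],[0.0038,0,0.0015,0]]'
```

```text
t: 43.22
tcp_pos: [536.2, 153.5, 43.1]
ee_rot: [-0.051, -3.138, -0.07]
contact_force: [-9.9, 0.8, 1.5]
opening: 0.2
```

```bash
python3 -m crank '[[0.001,0,0.0005,0],[0.002,0,0.001,0],[0.003,0,0.001,0],[0.004,0,0.001,0],[0.0048,0,0.001,0],[0.0048,0,0.001,0]]'
```

```text
t: 43.98
tcp_pos: [536.3, 153.6, 43.1]
ee_rot: [-0.051, -3.134, -0.07]
contact_force: [-15.0, 0.5, 4.4]
opening: -0.0
```

Seated at 15.0 N with no further travel. Back off and check.

```bash
python3 -m crank '[[-0.004,0,0,0],[-0.01,0,0,0],[-0.03,0,0,0],[-0.06,0,0.01,0],[-0.12,0,0.05,0],[-0.18,0,0.15,0],[-0.22,-0.1,0.25,0],[-0.25,-0.25,0.3,0],[-0.25,-0.35,0.3,0],[-0.25,-0.35,0.3,0],[-0.25,-0.35,0.3,0],[-0.25,-0.35,0.3,0]]'
python3 - <<'E'
from h import *
from bench import ctrl
print(ctrl.read_state()['joint_pos'],ctrl.read_state()['joint_velocities'].round(3))
for n in("top","side"):
    c=ctrl.capture(n);np.savez(n+"15.npz",**c);cv2.imwrite(f"pics/{n}15.png",c["color"][...,::-1])
    s=(slice(150,225),slice(215,310)) if n=="side" else (slice(180,280),slice(175,270))
    cv2.imwrite(f"pics/{n}15z.png",cv2.resize(c["color"][s][...,::-1],None,fx=6,fy=6,interpolation=cv2.INTER_CUBIC))
E
```

```text
t: 45.48
tcp_pos: [411.0, -20.3, 192.9]
ee_rot: [-0.049, -3.133, -0.071]
contact_force: [-0.3, 0.1, 0.1]
opening: -0.0
[-0.27526415  0.10931327 -0.41809576  1.06178333  0.04169683 -0.24439698] [ 0.009  0.004  0.002  0.001 -0.001 -0.005]
```

View pics/top15z.png

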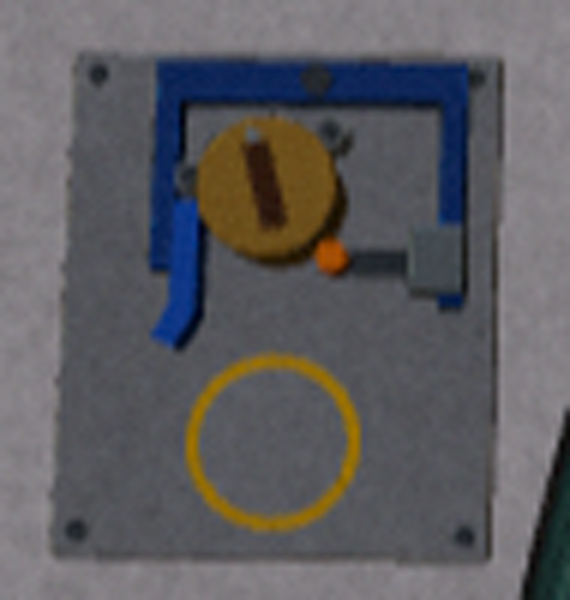

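View pics/side15z.png

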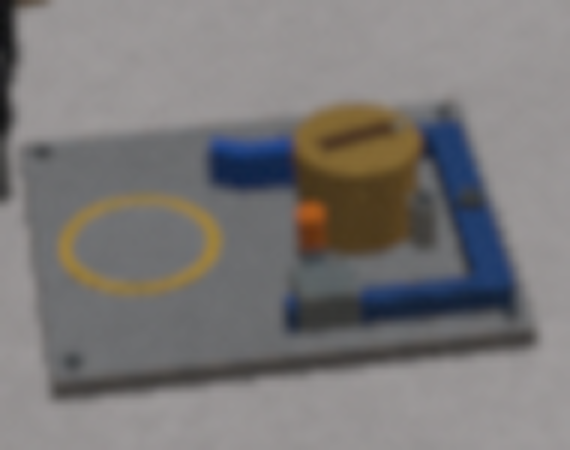

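View pics/side15.png

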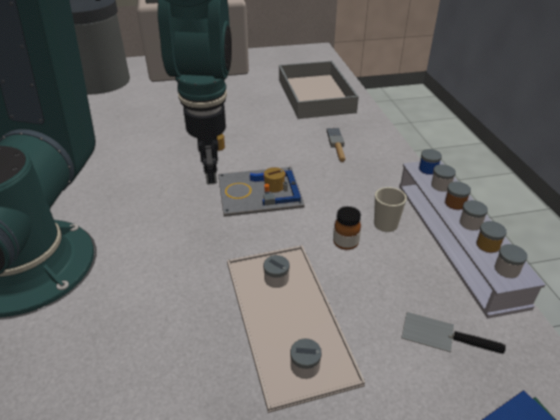

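The pictures show the capsule upright in the nest against the pins (lid at about (219, 210) in the top view). The roller is deflected against it, and the grey capsules, jar and weight are where they were. Handing in.

```bash
python3 -c "
from bench import ctrl
print(ctrl.finish_job())"
```

```text
the job is handed in; nothing more can be done
None
```

I set the gold capsule upright in the yellow ring, let go of it, then nudged it past the roller to the pins in the nest. I backed off to about 200 mm away and handed in at about 45.5 s.

**Ring placing:** The top view put the capsule within about 2 mm of the ring centre after release, and it stood upright.

**Seating:** I pushed it to 13.7 N, backed off and looked, then nudged it again to 15.0 N. On the second approach the tool met it at the same place, about 536 mm, so it had not sprung back. The highest push I read was 15.0 N, but only at the end of each move, and the pin forces themselves cannot be read.

**Last checks:** The top view after the first push measured centre distances of 33.3 mm to one pin and 33.2 mm to the roller, against 33 mm expected. The roller was visibly deflected. The pictures after the final push look the same. The grey capsules, jar and weight look unmoved by eye.

**Did not agree or went wrong:**
- **Hidden pin:** the +y-side pin is partly hidden by the lid, and its distance came out at 35.7 mm. Its contact rests on the push force and repeat stop, not on the picture.
- **Camera mismatch:** the two cameras differed by about 2 to 7 mm in y around the stage. I relied on the top view.
- **Joint 6:** during the first retreat it ran to its limit, reading -3.1406 rad against a stated range of -3.14. The limit is probably π rounded, but I can't rule out that this counts as passing it.

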